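# Close the hood of the bench sander

## Task

The new sleeve is on the bench sander's drum: bring the tipped-back steel hood over and lower it gently, never letting it drop onto its catch, then press its front edge down until the catch snaps and the hood sits fully home, without leaning hard on it. Leave the worn sleeve, the hex key and the white shell beside the sander where they are.

Things in the scene. Friction and masses are not known exactly. Their poses are not given: they have to be found in the camera images.
- hood (a joint): angle of the hood's hinge, rad: 0 = fully home on its stops, about 0.1 = lying proud on the roller catch, 1.9 = tipped right back. The hinge is stiff: above 1.5 the hood stays where it is left; somewhere between 1.45 and 1.1 (it varies) its weight takes over and it falls by itself. Going down through 0.3 to 0.09 faster than 2 rad/s is a slam.
- lip (a point): middle of the hood's rolled front edge, a round bead 10 mm thick and 166 long, 160 mm from the hinge axis; moves with the hood. x along the sheet from lip to hinge, y along the hinge, z out of the outer face (up when closed). The sheet (4 mm) from the lip inwards for 30 mm is a free flange. Closed, the lip is 148 mm above the bench and overhangs the housing by 42 mm.
- hood_mid (a point): point in the hood's 4 mm grey steel sheet, midway between hinge and lip (80 mm from each); frame as the lip's. The hood weighs 0.34 to 0.53 kg, is 166 mm wide, outer face flat but for two low ribs (3 mm); inside it has 22 mm skirts along both sides (to 40 mm short of the front) and two feet 8 mm deep, 60 mm either side of the middle, 32 to 52 mm behind the lip.
- hinge (a point): middle of the hood's hinge axis (along y), 180 mm above the bench, fixed; frame as the sander's. At joint value q the lip lies 160 mm from it, at q - 0.2 rad above level on the sander's front (-x) side.
- catch_roller (a point): sprung steel roller catch, 10 mm thick, at the right front of the housing (94 mm to -y of the middle). The hood's striker lands on it with the hood about 0.1 rad open; 6 to 10 N downwards on the lip then makes it snap past and the catch holds the hood home.
- sander: bench drum sander, bolted down: base 220 x 410 x 20 mm, grey housing 130 (x) x 142 (y) x 145 high round a 90 mm brown drum, motor along +y from 85 to 290 mm, top 168 mm high. Work rest below the lip, 75 mm above the bench. Origin on the bench under the drum; -x is its front (towards the robot), z up. Hinge 70 mm behind the origin.
- stops: the two rubber stops at the housing's front on which the hood's feet rest when home; frame and origin as the sander's. Not to be loaded above 80 N.
- sleeve: worn abrasive sleeve, brown tube 94 mm across, 100 high, standing right of the sander; origin at its foot. To be left alone.
- hex_key: T-handled hex key, 155 mm, lying in front of the motor, 14 mm high; origin under its middle. To be left alone.
- shell: white plastic orthotic shell, 155 x 72 x 26 mm, lying in front of the sander; origin under its middle. To be left alone.

How it is judged (in metres and radians):
At the end, for the whole second after the job is handed in: The hood is held by its catch fully home on its stops (hinge below 0.025 rad) and at rest; the worn sleeve, the hex key and the shell lie within 30 mm of where they started, the sleeve standing (value of joint hood below 0.025 rad and velocity of joint hood between -0.05 and 0.05 rad/s and distance of each of sleeve, hex_key, shell from where it was at the start of the episode below 0.03 m and angle between sleeve's own z axis and vertical below 0.5 rad); the robot touches nothing.
It fails at once if the hood came down onto its catch faster than 2 rad/s (32 cm/s at the lip): it was dropped or slammed (value of joint hood between 0.09 and 0.3 rad and velocity of joint hood below -2 rad/s).
It fails at once if the hood was pressed onto its stops with more than 80 N (contact force between stops and anything else above 80 N).
It fails at once if the worn sleeve, hex key or shell was moved by more than 30 mm or knocked over (distance of any of sleeve, hex_key, shell from where it was at the start of the episode above 0.03 m or angle between sleeve's own z axis and vertical above 0.5 rad).
It also fails if it takes over 59 s, if anything falls off the work surface, if the arm or the gripper's body presses on something with over 40 N, if the wrist force passes 120 N, or if a joint passes its speed limit or range.

## Robot

A 6-joint arm with a two-finger parallel gripper is mounted at the origin on the work surface. World frame = base frame: x ahead of the robot, y to its left, z up, the work surface at z = 0. Lengths are in mm, angles in rad, forces in N, time in s.
With the tool pointing down it reaches from about 275 to 750 mm from the base axis. Payload 10.2 kg.
Tool frame: the origin (TCP) lies at the very end of the fingers, on their centre line; the grasp point (between the pads) lies 19 mm behind it; z points along the fingers, y is the line along which they close (so a half turn about z gives the same grasp; the last joint's range is limited). The gripper opens to 85 mm and grips with 20 to 120 N. Pads are 22 mm wide; open, the fingers measure 114 mm over their backs; the gripper's body (76 mm by 85 mm) begins 54 mm behind the grasp point. The pads swing forward as they close: fully open they stand 13 mm farther back than shut.
Start: joints at [0.915, 0.313, 1.498, -0, 1.331, -0.223], TCP at [220.205, 476.593, 231.294] pointing down, gripper open.
Joint ranges: [-2.94, 2.94], [-0.97, 2.17], [0.19, 2.56], [-1.23, 4.37], [0.02, 3.11], [-2.88, 2.88]. Speed limits (rad/s): [2.39, 2.39, 3.01, 3.14, 3.14, 3.14].

## Interface

Orientations are given as a unit quaternion [w, x, y, z].
In Python, from rig import monitor, eyes, job gives the robot as it stands. The module is installed in compiled form; this text tells all that it offers.
- The arm moves only by the tool send_rows, never from a script. Its argument "targets" is one flat list of numbers, 7 for each row, row after row: the turn, a rotation vector about the tool's x, y, z in degrees, then the shift along the tool's x, y, z in units of 60 mm (1.0 is 60 mm), then the opening, from -1 (shut) to 1 (fully open), so that 0 is half open. A call has 1 to 5 rows; each row shifts and turns the commanded pose from where the row before left it, along the tool's axes as they then stand; what a row does not reach is not made up. A row lasts 1/8 s, in which the tool goes at most 62.5 mm and 10.7 degrees, less where a joint would pass 70% of its speed; a pose out of reach is approached as far as the arm can. A call is refused whole if a number of a shift passes 1 or a number of a turn 10.7, either way. A call with a gripper value outside its range is refused whole. The fingers move at their own pace and stop on an object; "newtons" is the grip in N (left out, the last holds). Time passes only in rows, so rows that do not move let the fingers close. It gives the time, the measured TCP pose, the force, the opening and the grip force at its end, in the units of the state.
- monitor.sense(): the state, without advancing time (a new reading comes with each control period).
- eyes.capture(name): name is "side" or "top" or "wrist"; returns a dict with "img" (420x560x3 uint8, red, green, blue), "K" (3x3 intrinsics, pixels), "R" (3x3) and "t" (3): a world point X has camera coordinates R X + t. Camera axes: x right, y down, z forward; pixel columns grow to the right and rows downward; lengths in mm; the calibration is good to about 2 mm. A picture is of the moment at which its call begins. There is no depth.
- job.finish_job(): hands the job in; it is judged then, once.
The state is a dict: "time_s": time; "joints": joint angles; "dq": joint speeds; "tau": joint torques, N m; "eef_pos": TCP position; "ee_rot": TCP orientation; "force": force on the tool from outside, world axes, zero at the start; "wrist_torque": the same for the moment, N m; "grip_width": opening from 0.0 (shut) to 1.0 (fully open); "grip_force": force on a finger pad.
Only numpy, scipy, OpenCV 4.12 (cv2) and the standard library are available. Lean on these libraries where they do the work, as an engineer would, in place of code of your own. Each camera call takes 0.05 s, during which the arm holds its last target. There are 200 camera calls.

## Working session

There is one attempt and no reset: what is moved stays moved. The work goes in short steps, Python scripts to look and compute and a tool call to move; the robot and the scene stay as the last step left them, time stands still between calls to the robot, and variables do not carry over. Pictures are saved under pics/ and viewed, at most 10 in all, crops included, and the job is handed in when it is done.

Besides the shell and the picture viewer there is one more tool, called after "Call:" as name(argument=value, ...) on one line, values as JSON. send_rows: Moves the arm, as the interface text tells. Its arguments: {"type":"object","properties":{"targets":{"type":"array","items":{"type":"number"}},"newtons":{"type":"number"}},"required":["targets"]}

```bash
mkdir -p pics; python3 - <<'E'
from rig import monitor, eyes, job
import cv2, numpy as np
s=monitor.sense(); print({k:np.round(v,3) for k,v in s.items()})
for n in ("side","top"):
    c=eyes.capture(n); cv2.imwrite(f"pics/{n}0.png",c["img"][:,:,::-1]); np.savez(f"pics/{n}0.npz",**c)
    print(n,np.round(c["K"],1).tolist(),np.round(c["R"],3).tolist(),np.round(c["t"],1), np.round(-c["R"].T@c["t"]))
E
```

```text
{'time_s': np.float64(0.0), 'joints': array([ 0.915,  0.313,  1.498, -0.   ,  1.331, -0.223]), 'dq': array([ 0.001,  0.001,  0.001, -0.   ,  0.001, -0.001]), 'tau': array([ 1.0000e-03, -4.1227e+01, -2.5974e+01, -0.0000e+00,  4.0000e-03,
        0.0000e+00]), 'eef_pos': array([220.042, 476.389, 230.75 ]), 'ee_rot': array([-0.   ,  0.215,  0.977, -0.001]), 'force': array([-0.976, -0.14 ,  0.648]), 'wrist_torque': array([ 0.026,  0.067, -0.018]), 'grip_force': np.float64(0.0), 'grip_width': np.float64(1.0)}
side [[410.9, 0.0, 274.0], [0.0, 410.9, 215.1], [0.0, 0.0, 1.0]] [[0.691, -0.723, -0.007], [-0.429, -0.402, -0.809], [0.582, 0.562, -0.588]] [-312.7  345.3  715.7] [ -52. -489.  698.]
top [[392.3, 0.0, 278.4], [0.0, 392.3, 209.0], [0.0, 0.0, 1.0]] [[-0.001, -0.999, 0.04], [-0.995, -0.003, -0.099], [0.099, -0.04, -0.994]] [ 41.7 533.5 868.7] [445.  78. 915.]
```

View pics/side0.png

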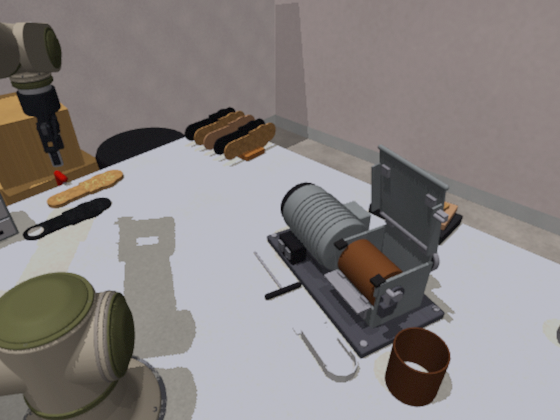

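View pics/top0.png

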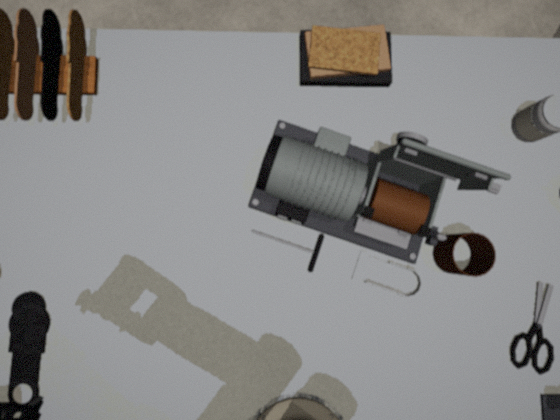

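Side view: the hood stands upright behind the drum, with its top edge from (380,152) to (441,188). The sleeve is at (417,365) and the shell at (335,355). Top view: base corners at about (279,121), (249,206) and (417,262), lip around (400,148)–(508,178). I'll zoom in to get the corners.

```bash
python3 - <<'E'
import cv2, numpy as np
a=cv2.imread("pics/side0.png")[130:340,260:460]; b=cv2.imread("pics/top0.png")[110:280,240:520]
cv2.imwrite("pics/s1.png",cv2.resize(a,None,fx=2.8,fy=2.8,interpolation=cv2.INTER_CUBIC)); cv2.imwrite("pics/t1.png",cv2.resize(b,None,fx=2.8,fy=2.8,interpolation=cv2.INTER_CUBIC))
E
```

```text
(no output)
```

View pics/s1.png

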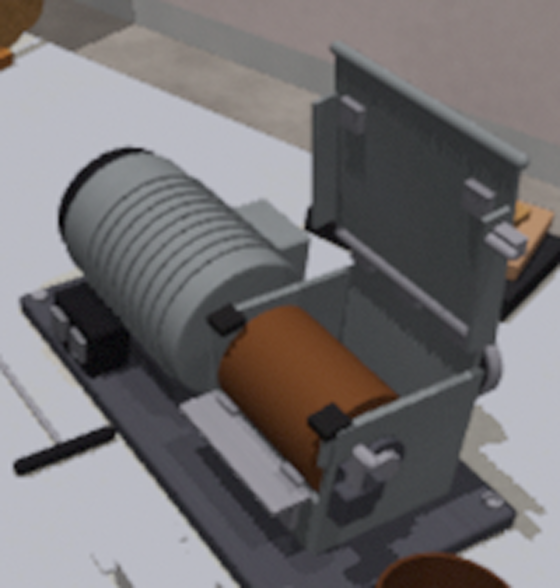

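View pics/t1.png

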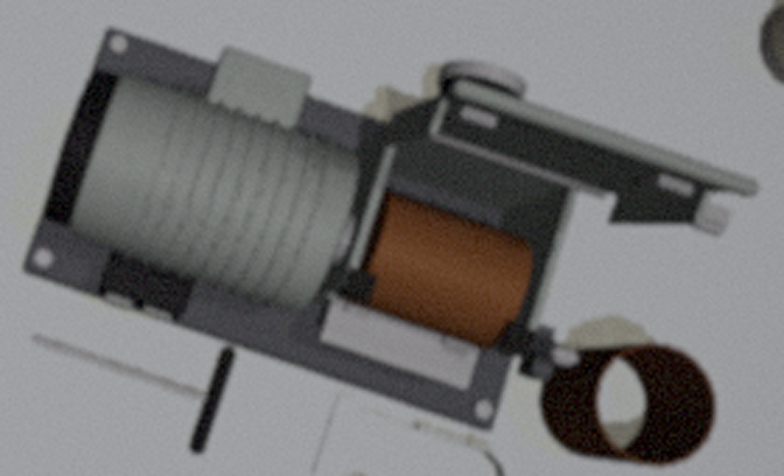

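The zoomed views give the lip ends as top (402.5,140.4)/(509.6,176.8) and side (379.3,146.8)/(447.5,187.1). The stops and base corners are also clear, so I'll triangulate.

```bash
cat > h.py <<'E'
import numpy as np, cv2
from scipy.spatial.transform import Rotation as Rn
def load(n): return dict(np.load(f"pics/{n}0.npz"))
def ray(c,p):
    d=c["R"].T@np.linalg.solve(c["K"],[p[0],p[1],1]); return -c["R"].T@c["t"],d
def plane(c,p,z): o,d=ray(c,p); return o+d*(z-o[2])/d[2]
def tri(c1,p1,c2,p2):
    P=[c["K"]@np.c_[c["R"],c["t"]] for c in (c1,c2)]
    X=cv2.triangulatePoints(*P,np.array(p1,float),np.array(p2,float))[:,0]; return X[:3]/X[3]
def proj(c,X): v=c["K"]@(c["R"]@X+c["t"]); return v[:2]/v[2]
E
python3 - <<'E'
from h import *
np.set_printoptions(precision=1,suppress=True)
T,S=load("top"),load("side")
B=[plane(T,p,20) for p in [(278.6,120.7),(248.9,205.7),(415,261.8)]]
print(*B, np.linalg.norm(B[0]-B[1]),np.linalg.norm(B[2]-B[1]))
L=[tri(T,(402.5,140.4),S,(379.3,146.8)),tri(T,(509.6,176.8),S,(447.5,187.1))]
st=[tri(T,(365,211),S,(341.4,244.3)),tri(T,(424.6,230.7),S,(377,280))]
print("lip",*L,np.linalg.norm(L[0]-L[1]),"stops",*st)
for n,(a,b) in dict(base=(B[2],B[1]),lip=(L[1],L[0]),st=(st[1],st[0])).items():
    d=b-a; print(n,"yaw of y axis deg",np.degrees(np.arctan2(d[1],d[0]))-90)
E
```

```text
[742.3  41.5  20. ] [541.5 109.7  20. ] [ 413.3 -271.6   20. ] 212.10911566329514 402.2651597072826
lip [ 609.1 -135.7  335. ] [ 553.1 -298.5  338.4] 172.2060211904733 stops [ 520.7 -129.   138.3] [ 478.9 -244.5  143.8]
base yaw of y axis deg -18.578365497434405
lip yaw of y axis deg -18.9800076750234
st yaw of y axis deg -19.92196721667318
```

```bash
cat >> h.py <<'E'
yaw=np.radians(-18.8)
SX=np.array([np.cos(yaw),np.sin(yaw),0]); SY=np.array([-np.sin(yaw),np.cos(yaw),0]); UP=np.array([0,0,1.])
HINGE=np.array([606,-223,180.])
def toolR(pitch): # 0 = down, +90deg = pointing along sander +x
    a=np.radians(pitch); z=-np.cos(a)*UP+np.sin(a)*SX; return np.c_[SY,np.cross(z,SY),z]
def lip(q): return HINGE+160*(-SX*np.cos(q-.2)+UP*np.sin(q-.2))
def pose():
    from rig import monitor
    s=monitor.sense(); q=s["ee_rot"]; return s["eef_pos"],Rn.from_quat([q[1],q[2],q[3],q[0]]).as_matrix(),s
def rows(p,R,pts): # pts: list of (pos,R) ; prints rows
    for P,Q in pts:
        w=np.degrees(Rn.from_matrix(R.T@Q).as_rotvec()); d=R.T@(P-p)/60
        print(np.round(w,1).tolist(),np.round(d,3).tolist()); p,R=P,Q
def interp(p,R,P,Q,n):
    w=Rn.from_matrix(R.T@Q).as_rotvec()
    return [(p+(P-p)*k/n, R@Rn.from_rotvec(w*k/n).as_matrix()) for k in range(1,n+1)]
E
python3 - <<'E'
from h import *
p,R,s=pose(); rows(p,R,interp(p,R,np.array([581,-217,420.]),toolR(0),15))
E
```

```text
[-0.0, 0.0, 5.6] [-0.687, -0.531, -0.21]
[-0.0, 0.0, 5.6] [-0.736, -0.462, -0.21]
[-0.0, 0.0, 5.6] [-0.777, -0.388, -0.21]
[-0.0, 0.0, 5.6] [-0.811, -0.31, -0.21]
[-0.0, 0.0, 5.6] [-0.838, -0.229, -0.21]
[-0.0, 0.0, 5.6] [-0.856, -0.147, -0.21]
[-0.0, 0.0, 5.6] [-0.866, -0.062, -0.21]
[-0.0, 0.0, 5.6] [-0.868, 0.023, -0.21]
[-0.0, 0.0, 5.6] [-0.862, 0.107, -0.21]
[-0.0, 0.0, 5.6] [-0.847, 0.191, -0.21]
[-0.0, 0.0, 5.6] [-0.825, 0.273, -0.21]
[-0.0, 0.0, 5.6] [-0.794, 0.352, -0.21]
[-0.0, 0.0, 5.6] [-0.756, 0.428, -0.21]
[-0.0, 0.0, 5.6] [-0.711, 0.499, -0.21]
[-0.0, 0.0, 5.6] [-0.659, 0.566, -0.21]
```

Call:
send_rows(targets=[0,0,5.6,-0.69,-0.53,-0.4,1,0,0,5.6,-0.74,-0.46,-0.4,1,0,0,5.6,-0.78,-0.39,-0.4,1,0,0,5.6,-0.81,-0.31,-0.4,1,0,0,5.6,-0.84,-0.23,-0.4,1])

```text
time_s: 0.72
eef_pos: [341.3, 243.5, 351.9]
ee_rot: [-0.0, 0.446, 0.895, -0.0]
force: [0.3, 0.7, 0.7]
grip_width: 0.999
grip_force: 0.0
```

Call:
send_rows(targets=[0,0,5.6,-0.86,-0.15,-0.4,1,0,0,5.6,-0.87,-0.06,-0.4,1,0,0,5.6,-0.87,0.02,-0.35,1,0,0,5.6,-0.86,0.11,0,1,0,0,5.6,-0.85,0.19,0,1])

```text
time_s: 1.35
eef_pos: [462.0, 11.7, 420.2]
ee_rot: [-0.0, 0.649, 0.76, 0.0]
force: [0.1, 0.5, -0.2]
grip_width: 1.0
grip_force: 0.0
```

```bash
python3 - <<'E'
from h import *
p,R,s=pose(); print(p,s["force"]); rows(p,R,interp(p,R,np.array([581,-217,420.]),toolR(0),5))
E
```

```text
[462.01604179  11.73154828 420.23902147] [ 0.07309552  0.45614208 -0.18029814]
[-0.0, -0.0, 5.6] [-0.815, 0.272, 0.001]
[-0.0, -0.0, 5.6] [-0.785, 0.35, 0.001]
[-0.0, -0.0, 5.6] [-0.747, 0.424, 0.001]
[-0.0, -0.0, 5.6] [-0.703, 0.495, 0.001]
[-0.0, -0.0, 5.6] [-0.651, 0.561, 0.001]
```

Call:
send_rows(targets=[0,0,5.6,-0.81,0.27,0,1,0,0,5.6,-0.78,0.35,0,1,0,0,5.6,-0.75,0.42,0,1,0,0,5.6,-0.7,0.49,0,1,0,0,5.6,-0.65,0.56,0,1])

```text
time_s: 1.98
eef_pos: [580.7, -215.9, 420.0]
ee_rot: [-0.0, 0.814, 0.581, -0.0]
force: [-0.2, -0.2, 1.2]
grip_width: 1.0
grip_force: 0.0
```

```bash
python3 - <<'E'
from h import *
from rig import eyes
p,R,s=pose(); print(p,s["joints"].round(2)); print(np.round(R,2).tolist())
ims=[]
for n in("wrist","side"):
    c=eyes.capture(n); np.savez(f"pics/{n}2.npz",**c); ims.append(c["img"][:,:,::-1])
c=np.load("pics/wrist2.npz"); print(-c["R"].T@c["t"], proj(c,lip(1.58)), [proj(c,lip(1.58)+k*SY*83) for k in(-1,1)])
cv2.imwrite("pics/w2.png",ims[0]); cv2.imwrite("pics/s2.png",cv2.resize(ims[1][60:300,300:500],None,fx=2.4,fy=2.4))
E
```

```text
[ 580.66981186 -215.92341768  419.96914428] [-0.54  0.53  0.71  0.    1.91 -0.21]
[[0.33, 0.95, -0.0], [0.95, -0.33, 0.0], [0.0, -0.0, -1.0]]
[ 603.89758793 -149.19257267  561.19446988] [273.04881686 213.6330594 ] [array([273.87019207, 304.9488866 ]), array([272.04661666, 102.21413607])]
```

View pics/w2.png

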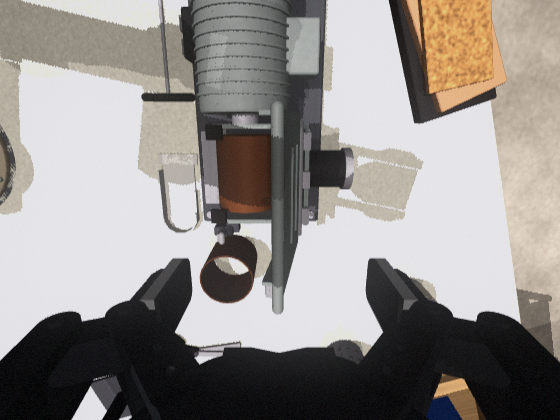

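Wrist view: the lip bead runs along column ~277 from row 102 to 310, where I predicted 273, 102–305. So the estimate is off by only ~3 mm. The open fingers at (175,285) and (385,285) straddle it.

```bash
sed -i 's/HINGE=.*/HINGE=np.array([608.5,-224,180.])/' h.py; cat >> h.py <<'E'
def hold(q,depth=18,cap=82,off=0): # off: shift along tool y (outer side)
    R=toolR(min(90-np.degrees(q-.2),cap)); return lip(q)+depth*R[:,2]+off*R[:,1],R
E
python3 - <<'E'
from h import *
p,R,s=pose(); P,Q=hold(1.58); print(P); rows(p,R,interp(p,R,P-60*Q[:,2],Q,2)+interp(P-60*Q[:,2],Q,P,Q,3))
E
```

```text
[ 583.00768393 -215.32170772  319.42320131]
[-5.6, 0.0, -0.2] [0.031, -0.089, 0.316]
[-5.6, 0.0, -0.2] [0.031, -0.12, 0.306]
[-0.0, -0.0, -0.0] [-0.0, -0.0, 0.333]
[0.0, 0.0, 0.0] [0.0, 0.0, 0.333]
[0.0, 0.0, 0.0] [-0.0, -0.0, 0.333]
```

Descend over the lip, then close to a cage of about 25 mm.

Call:
send_rows(targets=[-5.6,0,-0.2,0.03,-0.09,0.32,1,-5.6,0,-0.2,0.03,-0.12,0.31,1,0,0,0,0,0,0.33,1,0,0,0,0,0,0.33,1,0,0,0,0,0,0.33,1])

```text
time_s: 2.7
eef_pos: [581.9, -210.6, 323.0]
ee_rot: [0.079, 0.807, 0.583, 0.057]
force: [-0.1, 0.3, 0.5]
grip_width: 1.002
grip_force: 0.0
```

Call:
send_rows(targets=[0,0,0,0,0,0,0,0,0,0,0,0,0,-0.4,0,0,0,0,0,0,-0.4,0,0,0,0,0,0,-0.4,0,0,0,0,0,0,-0.4], newtons=20)

```text
time_s: 3.32
eef_pos: [582.1, -211.2, 323.8]
ee_rot: [0.079, 0.807, 0.582, 0.057]
force: [0.4, -0.6, 0.6]
grip_width: 0.296
grip_force: 0.0
```

```bash
python3 - <<'E'
from h import *
from rig import eyes
p,R,s=pose(); print(p,hold(1.58)[0],s["force"],s["grip_width"],s["grip_force"])
c=eyes.capture("wrist"); cv2.imwrite("pics/w3.png",c["img"][:,:,::-1])
q0=1.58
pts=[hold(q0-.08*k) for k in range(1,11)]; print("step .08/row"); rows(*hold(q0),pts)
E
```

```text
[ 582.09946563 -211.2285508   323.84620106] [ 583.00768393 -215.32170772  319.42320131] [ 0.40541795 -0.62199565  0.55880177] 0.29628524240982035 0.0
step .08/row
[-4.6, 0.0, -0.0] [-0.0, -0.189, 0.008]
[-4.6, -0.0, 0.0] [0.0, -0.189, 0.008]
[-4.6, 0.0, 0.0] [0.0, -0.189, 0.008]
[-4.6, -0.0, 0.0] [0.0, -0.189, 0.008]
[-4.6, 0.0, -0.0] [0.0, -0.189, 0.008]
[-4.6, 0.0, 0.0] [-0.0, -0.189, 0.008]
[-4.6, -0.0, 0.0] [0.0, -0.189, 0.008]
[-4.6, -0.0, -0.0] [-0.0, -0.189, 0.008]
[-4.6, -0.0, -0.0] [0.0, -0.189, 0.008]
[-4.6, 0.0, -0.0] [-0.0, -0.189, 0.008]
```

View pics/w3.png

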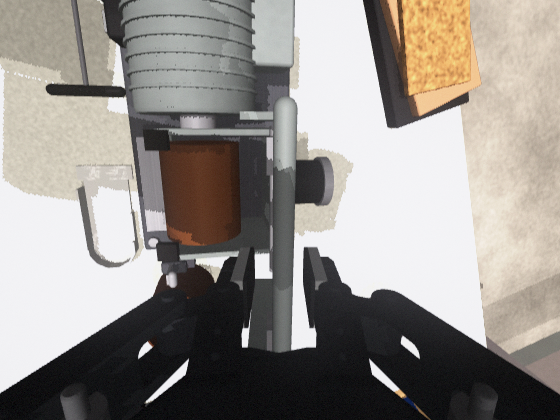

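The bead (column 285) lies between the two fingers (255 and 305) with no contact. Swing it over slowly.

Call:
send_rows(targets=[-4.6,0,0,0,-0.19,0.07,-0.4,-4.6,0,0,0,-0.19,0.01,-0.4,-4.6,0,0,0,-0.19,0.01,-0.4,-4.6,0,0,0,-0.19,0.01,-0.4,-4.6,0,0,0,-0.19,0.01,-0.4])

```text
time_s: 4.0
eef_pos: [533.0, -195.0, 297.8]
ee_rot: [0.24, 0.775, 0.559, 0.172]
force: [0.9, 0.1, -0.4]
grip_width: 0.301
grip_force: 0.1
```

```bash
python3 - <<'E'
from h import *
p,R,s=pose(); print(p,hold(1.18)[0],s["force"],s["grip_force"],s["joints"].round(2),R[:,2]@UP)
rows(p,R,[hold(1.18-.08*k) for k in range(1,6)])
E
```

```text
[ 533.00950714 -194.98791558  297.82394815] [ 533.62269259 -198.50968532  297.93062661] [ 0.93329708  0.14488104 -0.38048053] 0.06397424032911658 [-0.64  0.07  1.74  0.25  0.77 -0.45] -0.8251823557332916
[-4.0, -0.2, 0.3] [-0.051, -0.165, 0.02]
[-4.6, 0.0, 0.0] [0.0, -0.189, 0.008]
[-4.6, -0.0, -0.0] [-0.0, -0.189, 0.008]
[-4.6, -0.0, -0.0] [-0.0, -0.189, 0.008]
[-4.6, -0.0, 0.0] [0.0, -0.189, 0.008]
```

Call:
send_rows(targets=[-4.2,0,0,-0.05,-0.17,0.02,-0.3,-4.6,0,0,0,-0.19,0.01,-0.3,-4.6,0,0,0,-0.19,0.01,-0.3])

```text
time_s: 4.38
eef_pos: [508.9, -190.2, 275.1]
ee_rot: [0.329, 0.742, 0.535, 0.236]
force: [0.3, 2.0, -2.3]
grip_width: 0.35
grip_force: 1.1
```

```bash
sed -i 's/cap=82/cap=60/' h.py; python3 - <<'E'
from h import *
from rig import eyes
p,R,s=pose(); print(p,hold(.94)[0],s["force"],s["wrist_torque"],s["grip_force"],s["joints"].round(2),np.degrees(np.arccos(-R[2,2])))
c=eyes.capture("side"); cv2.imwrite("pics/s4.png",cv2.resize(c["img"][90:340,240:480,::-1],None,fx=2.3,fy=2.3))
E
```

```text
[ 508.91985709 -190.24542311  275.09307418] [ 509.23195851 -190.20640215  275.74888345] [ 0.31154197  1.9944785  -2.3062837 ] [0.33783703 0.58814141 0.16857145] 1.1329472064971924 [-0.71 -0.03  2.01  0.68  0.46 -0.9 ] 47.7548440800669
```

View pics/s4.png

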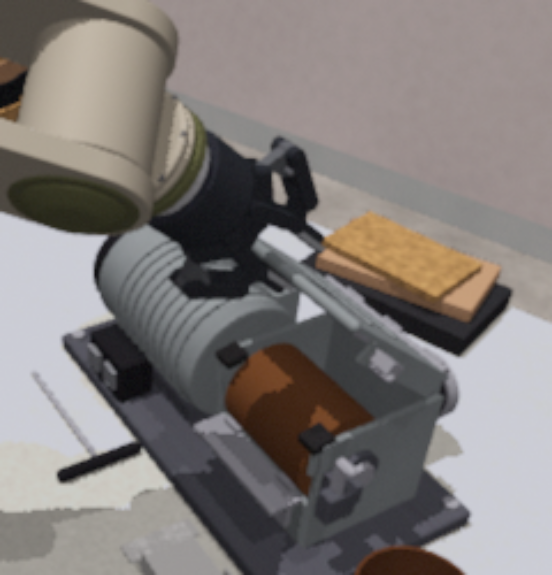

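Hood is captured: the lip sits between the fingers, hood about 40° above level, and I see about −2.3 N of its weight. Carry on, limiting the tool pitch and easing the depth.

```bash
python3 - <<'E'
from h import *
p,R,s=pose()
pts=[hold(q,d,52,o) for q,d,o in zip(np.linspace(.82,.28,10),np.linspace(17,11,10),np.linspace(10.5,12,10))]
print([np.round(P) for P,_ in pts][::3]); rows(p,R,pts)
E
```

```text
[array([ 504., -188.,  271.]), array([ 489., -183.,  248.]), array([ 479., -180.,  222.]), array([ 473., -178.,  195.])]
[-4.3, -0.3, 0.3] [-0.007, -0.056, -0.024]
[0.0, 0.0, 0.0] [0.0, -0.157, 0.001]
[0.0, 0.0, 0.0] [-0.0, -0.156, 0.01]
[0.0, 0.0, 0.0] [0.0, -0.154, 0.02]
[0.0, 0.0, 0.0] [-0.0, -0.152, 0.029]
[0.0, 0.0, 0.0] [0.0, -0.149, 0.038]
[0.0, 0.0, 0.0] [-0.0, -0.146, 0.047]
[0.0, 0.0, 0.0] [0.0, -0.142, 0.056]
[0.0, 0.0, 0.0] [0.0, -0.138, 0.065]
[0.0, 0.0, 0.0] [-0.0, -0.133, 0.073]
```

Call:
send_rows(targets=[-4.3,0,0,0,-0.06,-0.02,-0.2,0,0,0,0,-0.16,0,-0.2,0,0,0,0,-0.16,0.01,-0.2,0,0,0,0,-0.15,0.02,-0.2,0,0,0,0,-0.15,0.03,-0.2])

```text
time_s: 5.05
eef_pos: [487.5, -182.7, 242.0]
ee_rot: [0.355, 0.729, 0.526, 0.256]
force: [0.5, -0.2, -0.4]
grip_width: 0.404
grip_force: 0.3
```

Call:
send_rows(targets=[0,0,0,0,-0.15,0.04,-0.2,0,0,0,0,-0.15,0.05,-0.2,0,0,0,0,-0.14,0.06,-0.2,0,0,0,0,-0.07,0.03,-0.2])

```text
time_s: 5.55
eef_pos: [477.7, -179.5, 211.0]
ee_rot: [0.355, 0.729, 0.526, 0.256]
force: [0.6, 0.2, -0.1]
grip_width: 0.401
grip_force: 0.4
```

```bash
python3 - <<'E'
from h import *
from rig import eyes
p,R,s=pose(); print(p,s["force"],s["grip_width"],s["joints"].round(2),np.degrees(np.arccos(-R[2,2])))
c=eyes.capture("side"); cv2.imwrite("pics/s5.png",cv2.resize(c["img"][130:340,260:460,::-1],None,fx=2.8,fy=2.8))
rows(p,R,[hold(q,11,52,12) for q in(.3,.24,.2,.16,.13,.1,.07)])
E
```

```text
[ 477.71489261 -179.47519008  210.99039269] [ 0.63452641  0.21111643 -0.10586709] 0.4010820345414494 [-0.77 -0.01  2.23  1.39  0.36 -1.67] 51.885526207545084
[-0.1, -0.4, 0.3] [0.001, -0.213, 0.061]
[0.0, 0.0, 0.0] [-0.0, -0.133, 0.089]
[0.0, 0.0, 0.0] [0.0, -0.085, 0.064]
[0.0, 0.0, 0.0] [-0.0, -0.083, 0.067]
[0.0, 0.0, 0.0] [0.0, -0.06, 0.053]
[0.0, 0.0, 0.0] [-0.0, -0.059, 0.054]
[0.0, 0.0, 0.0] [0.0, -0.057, 0.056]
```

View pics/s5.png

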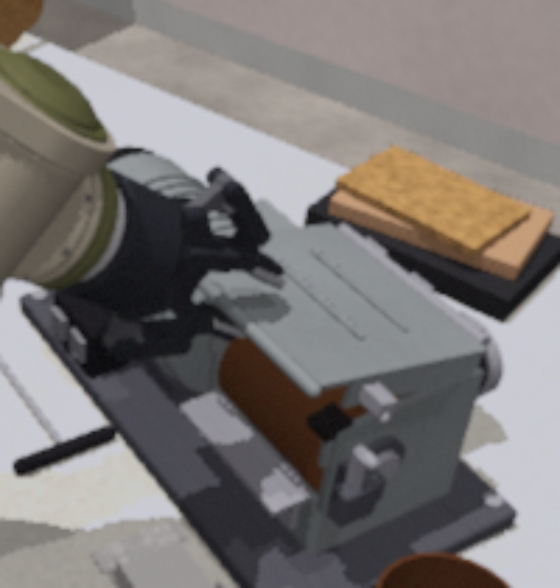

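The hood is partly lowered, with its right lip end at side pixel (373.6,268.6). I'll check its angle from that.

```bash
python3 - <<'E'
from h import *
S=load("side")
for q in (.2,.25,.3,.35,.4,.45,.5): print(q,proj(S,lip(q)-83*SY))
p,R,s=pose()
for q in(.3,.35,.4,.45,.5): print(q,R.T@(lip(q)-p))
E
```

```text
0.2 [368.17387396 281.4325974 ]
0.25 [368.85304751 278.11000767]
0.3 [369.72480403 274.67620215]
0.35 [370.78998749 271.14013987]
0.4 [372.04866159 267.51151986]
0.45 [373.50006596 263.8007609 ]
0.5 [375.14257745 260.01897264]
0.3 [  0.11749519 -24.3348488   -7.39254101]
0.35 [  0.1117642  -17.47722846 -11.51075401]
0.4 [  0.10276829 -10.42236236 -15.28109233]
0.45 [  0.09052995  -3.18788397 -18.6941321 ]
0.5 [  0.07507977   4.20812428 -21.74134248]
```

The angle is about 0.39 and the bead rests on the inner pad (offset −11 mm), as intended. Lower slowly onto the catch.

Call:
send_rows(targets=[0,0,0,0,-0.07,0.03,-0.2,0,0,0,0,-0.07,0.03,-0.2,0,0,0,0,-0.07,0.03,-0.2,0,0,0,0,-0.07,0.04,-0.2,0,0,0,0,-0.07,0.04,-0.2])

```text
time_s: 6.22
eef_pos: [473.2, -178.1, 188.6]
ee_rot: [0.355, 0.729, 0.526, 0.256]
force: [-0.2, -1.3, -0.6]
grip_width: 0.399
grip_force: 0.4
```

Call:
send_rows(targets=[0,0,0,0,-0.06,0.04,-0.2,0,0,0,0,-0.06,0.04,-0.2,0,0,0,0,-0.05,0.05,-0.2,0,0,0,0,-0.05,0.05,-0.2,0,0,0,0,-0.05,0.05,-0.2])

```text
time_s: 6.85
eef_pos: [473.9, -178.3, 167.0]
ee_rot: [0.355, 0.729, 0.526, 0.256]
force: [-3.1, 1.6, -1.4]
grip_width: 0.401
grip_force: 1.3
```

```bash
python3 - <<'E'
from h import *
p,R,s=pose(); print(p,s["force"],s["wrist_torque"],s["grip_width"],s["grip_force"],s["joints"].round(2))
for q in(0,.05,.1,.15,.2): print(q,R.T@(lip(q)-p))
E
```

```text
[ 473.87943028 -178.27331689  167.02200992] [-3.05049044  1.57128955 -1.38694819] [ 0.35211841  0.78910451 -0.04755043] 0.4011460152204005 1.3384708017110825 [-0.78  0.08  2.3   1.81  0.36 -2.12]
0 [  0.21839051 -23.83171168   0.0859743 ]
0.05 [  0.22795612 -18.49154594  -5.86962862]
0.1 [  0.23432193 -12.86040463 -11.55090267]
0.15 [  0.23747203  -6.95236268 -16.94364763]
0.2 [  0.23739854  -0.78218712 -22.03438444]
```

At rest near 0.1. Ease the inner finger off, open and back out. Then I'll press from above with closed fingertips.

Call:
send_rows(targets=[0,0,0,0,-0.05,0.03,-0.2,0,0,0,0,-0.05,0.03,-0.2,0,0,0,0,-0.03,0.0,-0.2,0,0,0,0,0,0,-0.2])

```text
time_s: 7.35
eef_pos: [471.6, -177.7, 158.6]
ee_rot: [0.355, 0.729, 0.526, 0.256]
force: [-0.2, -1.1, -0.0]
grip_width: 0.4
grip_force: 0.0
```

```bash
python3 - <<'E'
from h import *
from rig import eyes
p,R,s=pose(); print(p,s["force"],s["grip_force"])
c=eyes.capture("side"); cv2.imwrite("pics/s6.png",cv2.resize(c["img"][180:320,300:460,::-1],None,fx=3.5,fy=3.5))
S=load("side")
for q in (0,.05,.1,.15): print(q,(proj(S,lip(q)-83*SY)-[300,180])*3.5)
a=p-70*R[:,2]; P=lip(.1)+50*UP
rows(p,R,interp(p,R,a,R,3)+interp(a,R,P,toolR(0),6))
E
```

```text
[ 471.59806391 -177.74593169  158.61742463] [-0.21721957 -1.10069141 -0.00792333] 0.0
0 [235.69552596 397.10293512]
0.05 [235.45456392 387.29173413]
0.1 [235.85200991 376.99220283]
0.15 [236.89997427 366.22517527]
[0.0, 0.0, 0.0] [0.0, -0.0, -0.389]
[0.0, 0.0, 0.0] [0.0, 0.0, -0.389]
[0.0, 0.0, 0.0] [0.0, -0.0, -0.389]
[8.7, -0.0, 0.1] [0.001, 0.096, 0.067]
[8.7, -0.0, 0.1] [0.001, 0.105, 0.052]
[8.7, -0.0, 0.1] [0.001, 0.112, 0.036]
[8.7, -0.0, 0.1] [0.002, 0.116, 0.019]
[8.7, -0.0, 0.1] [0.002, 0.117, 0.001]
[8.7, -0.0, 0.1] [0.002, 0.116, -0.017]
```

View pics/s6.png

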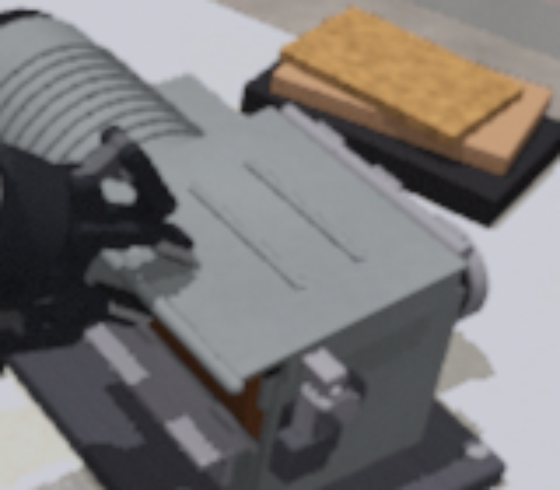

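The hood lies on the catch (lip end at (237,385) in the crop, q≈0.07–0.1) and the force has gone to zero. Retreat, then reorient to point down.

Call:
send_rows(targets=[0,0,0,0,0,-0.39,-0.2,0,0,0,0,0,-0.39,-0.2,0,0,0,0,0,-0.39,-0.2,0,0,0,0,0,-0.2,-0.2])

```text
time_s: 7.9
eef_pos: [409.7, -157.1, 210.1]
ee_rot: [0.356, 0.729, 0.526, 0.256]
force: [0.1, 0.1, 0.2]
grip_width: 0.402
grip_force: 0.0
```

Call:
send_rows(targets=[8.7,0,0,0,0.1,0.07,-1,8.7,0,0,0,0.1,0.05,-1,8.7,0,0,0,0.11,0.04,-1,8.7,0,0,0,0.12,0.02,-1,8.7,0,0,0,0.12,0,-1])

```text
time_s: 8.52
eef_pos: [438.6, -158.1, 219.7]
ee_rot: [0.117, 0.794, 0.588, 0.101]
force: [-0.8, -0.4, 0.3]
grip_width: -0.0
grip_force: 0.0
```

```bash
python3 - <<'E'
from h import *
p,R,s=pose(); print(p,s["force"],s["joints"].round(2),s["dq"].round(2),lip(.1))
rows(p,R,interp(p,R,lip(.1)+30*UP,toolR(0),4))
E
```

```text
[ 438.56898109 -158.13237403  219.66696043] [-0.80855224 -0.36659595  0.2530179 ] [-0.67  0.03  1.9   0.17  0.94 -0.46] [ 0.37  0.65 -1.04 -1.03  1.35  1.09] [ 457.7928069  -172.69508655  164.02665334]
[4.4, -0.4, 0.5] [-0.037, 0.057, 0.13]
[4.4, -0.4, 0.5] [-0.036, 0.068, 0.125]
[4.4, -0.4, 0.5] [-0.035, 0.077, 0.12]
[4.4, -0.4, 0.5] [-0.033, 0.087, 0.114]
```

Call:
send_rows(targets=[4,-0.3,0.4,-0.03,0.06,0.06,-1,4,-0.3,0.4,-0.03,0.07,0.06,-1,4,-0.3,0.4,-0.03,0.08,0.06,-1,0,0,0,0,0,0,-1])

```text
time_s: 9.02
eef_pos: [451.6, -167.3, 211.0]
ee_rot: [0.038, 0.808, 0.586, 0.036]
force: [-0.3, 0.3, -0.3]
grip_width: -0.004
grip_force: 0.0
```

```bash
python3 - <<'E'
from h import *
p,R,s=pose(); print(p,s["force"],lip(.1))
rows(p,R,interp(p,R,lip(.1)+10*UP+4*SX,toolR(0),4))
E
```

```text
[ 451.62073918 -167.33701223  210.97959492] [-0.25748425  0.2704205  -0.33181837] [ 457.7928069  -172.69508655  164.02665334]
[1.5, -0.2, 0.2] [-0.016, 0.032, 0.158]
[1.5, -0.2, 0.2] [-0.015, 0.036, 0.157]
[1.5, -0.2, 0.2] [-0.014, 0.04, 0.156]
[1.5, -0.2, 0.2] [-0.014, 0.044, 0.155]
```

Call:
send_rows(targets=[1.5,-0.2,0.2,-0.02,0.03,0.16,-1,1.5,-0.2,0.2,-0.02,0.04,0.16,-1,1.5,-0.2,0.2,-0.01,0.04,0.15,-1,1.5,-0.2,0.2,-0.01,0.04,0.14,-1,0,0,0,0,0,0,-1])

```text
time_s: 9.65
eef_pos: [461.0, -173.8, 174.4]
ee_rot: [-0.002, 0.813, 0.582, -0.0]
force: [0.1, 0.8, 0.0]
grip_width: 0.002
grip_force: 0.0
```

Call:
send_rows(targets=[0,0,0,0,0,0.02,-1,0,0,0,0,0,0.02,-1,0,0,0,0,0,0.02,-1,0,0,0,0,0,0.02,-1])

```text
time_s: 10.15
eef_pos: [460.9, -173.9, 170.5]
ee_rot: [-0.001, 0.814, 0.582, 0.0]
force: [0.2, -0.1, -0.3]
grip_width: -0.001
grip_force: 0.0
```

Call:
send_rows(targets=[0,0,0,0,0,0.02,-1,0,0,0,0,0,0.02,-1,0,0,0,0,0,0.02,-1,0,0,0,0,0,0.02,-1])

```text
time_s: 10.65
eef_pos: [461.3, -174.0, 166.9]
ee_rot: [-0.0, 0.813, 0.582, 0.0]
force: [-2.0, 1.7, 11.5]
grip_width: 0.002
grip_force: 5.3
```

Call:
send_rows(targets=[0,0,0,0,0,0.02,-1,0,0,0,0,0,0.02,-1,0,0,0,0,0,0.02,-1])

```text
time_s: 11.02
eef_pos: [461.4, -174.1, 162.9]
ee_rot: [0.0, 0.814, 0.582, 0.0]
force: [-0.5, 0.5, 5.6]
grip_width: -0.0
grip_force: 2.5
```

Contact and up to 11.5 N, now easing as it passes the roller. Follow down.

Call:
send_rows(targets=[0,0,0,0,0,0.02,-1,0,0,0,0,0,0.02,-1,0,0,0,0,0,0.02,-1])

```text
time_s: 11.4
eef_pos: [461.1, -174.0, 158.5]
ee_rot: [-0.0, 0.814, 0.582, 0.0]
force: [1.2, -0.3, 1.6]
grip_width: -0.002
grip_force: 1.0
```

Call:
send_rows(targets=[0,0,0,0,0,0.02,-1,0,0,0,0,0,0.02,-1,0,0,0,0,0,0.02,-1])

```text
time_s: 11.78
eef_pos: [460.6, -173.6, 154.5]
ee_rot: [-0.001, 0.814, 0.582, -0.0]
force: [-0.4, 0.5, 0.2]
grip_width: -0.001
grip_force: 0.0
```

Force is gone, so it has probably snapped home ahead of the tip. Confirm with a light touch at the stop height.

Call:
send_rows(targets=[0,0,0,0,0,0.02,-1,0,0,0,0,0,0.02,-1])

```text
time_s: 12.02
eef_pos: [460.9, -173.8, 153.0]
ee_rot: [-0.001, 0.814, 0.582, -0.0]
force: [-4.3, 1.8, 12.4]
grip_width: 0.002
grip_force: 6.1
```

Call:
send_rows(targets=[0,0,0,0,0,0.02,-1,0,0,0,0,0,0,-1])

```text
time_s: 12.28
eef_pos: [461.0, -173.9, 152.9]
ee_rot: [-0.0, 0.813, 0.582, 0.0]
force: [-5.5, 2.5, 15.9]
grip_width: 0.002
grip_force: 8.1
```

It's firm at 153 mm, which is exactly the home height. Lift off.

Call:
send_rows(targets=[0,0,0,0,0,-0.1,-1,0,0,0,0,0,-0.3,-1,0,0,0,0,0,-0.8,-1,0,0,0,0,0,-0.9,-1,0,0,0,0,0,0,-1])

```text
time_s: 12.9
eef_pos: [462.1, -174.7, 280.9]
ee_rot: [0.003, 0.814, 0.582, 0.001]
force: [0.5, 0.6, -0.6]
grip_width: 0.002
grip_force: 0.0
```

```bash
python3 - <<'E'
from h import *
from rig import eyes
p,R,s=pose(); print(p,s["force"],s["dq"].round(3))
c=eyes.capture("side"); cv2.imwrite("pics/s7.png",cv2.resize(c["img"][180:410,260:460,::-1],None,fx=2.6,fy=2.6))
S=load("side")
for q in (0,.05,.1): print(q,(proj(S,lip(q)-83*SY)-[260,180])*2.6)
E
```

```text
[ 462.14123697 -174.6753954   280.9059976 ] [ 0.45005628  0.58405687 -0.63535073] [-0.003  0.048  0.101 -0.002 -0.051  0.   ]
0 [279.088105  294.9907518]
0.05 [278.90910463 287.70243106]
0.1 [279.20435022 280.05135067]
```

View pics/s7.png

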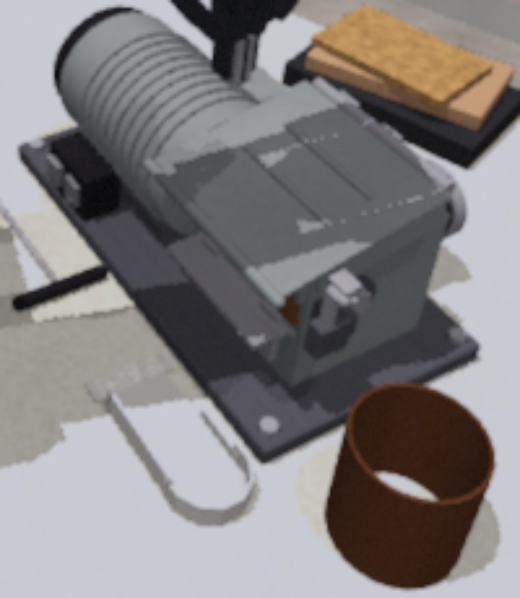

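The hood is closed and its lip end is at (281,302), at or below the predicted home position. Sleeve, shell and key are undisturbed, and the tool is clear.

```bash
python3 -c "
from rig import job
print(job.finish_job())"
```

```text
the job is handed in; nothing more can be done
None
```

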